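# Line up the thread plug gauges by size on the gauge shelf

## Robot

A 6-joint arm with a two-finger parallel gripper is mounted at the origin on the work surface. World frame = base frame: x ahead of the robot, y to its left, z up, the work surface at z = 0. Lengths are in mm, angles in rad, forces in N, time in s.
With the tool pointing down it reaches from about 275 to 1000 mm from the base axis. Payload 8.4 kg.
Tool frame: the origin (TCP) lies at the very end of the fingers, on their centre line; the grasp point (between the pads) lies 19 mm behind it; z points along the fingers, y is the direction in which the jaws open and shut (so a half turn about z gives the same grasp; the last joint's range is limited). The gripper opens to 85 mm and grips with 20 to 120 N. Pads are 22 mm wide; open, the fingers measure 114 mm over their backs; the gripper's body (76 mm by 85 mm) begins 54 mm behind the grasp point. The pads swing forward as they close: fully open they stand 13 mm farther back than shut.
Start: joints at [1.17, 0.353, 1.633, -0, 1.155, -0.002], TCP at [242.694, 575.958, 231.281] pointing down, gripper open.
Joint ranges: [-2.63, 2.63], [-0.92, 2.1], [0.06, 2.66], [-1.3, 4.44], [0, 2.69], [-3.02, 3.02]. Speed limits (rad/s): [2.22, 2.22, 2.79, 3.14, 3.14, 3.14].

## Interface

Orientations are given as a rotation vector (axis times angle).
In Python, from cell import * gives the robot as it stands.
- The arm moves only by the shell command python3 -m crank 'ROWS' [FORCE]. ROWS is JSON, a list of rows, each a list of 7 numbers: the shift along the tool's x, y, z in m, then the turn, a rotation vector about the tool's x, y, z in degrees, then the opening, from -1 (shut) to 1 (fully open), so that 0 is half open. In form: [[x, y, z, wx, wy, wz, grip], ...]. A call has 1 to 12 rows; each row is the pose to reach, as a shift and turn from the pose measured when the call began, along the tool's axes at that moment; what a row does not reach only later rows make up. A row lasts 1/8 s, in which the tool goes at most 62.5 mm and 10.7 degrees, less where a joint would pass 70% of its speed; a pose out of reach is approached as far as the arm can. A call with a gripper value outside its range is refused whole. The fingers move at their own pace and stop on an object; FORCE is the grip in N (left out, the last holds). Time passes only in rows, so rows that repeat a pose let the fingers close. It gives the time, the measured TCP pose, the force and the opening at its end, in the units of the state.
- sense(): the state, without advancing time (a new reading comes with each control period).
- get_image(name): name is "side" or "top" or "wrist"; returns a dict with "frame" (400x640x3 uint8, red, green, blue), "fov_y" (degrees; the focal length in pixels is half the picture's height over the tangent of half this angle, whatever the lens; pixels are square), "cx", "cy" (the principal point, pixels), "dist_coeffs" ([k1, k2, p1, p2, k3] as OpenCV has them; the pictures are not rectified), "xyz" and "orientation" of the camera in the world. Camera axes: x right, y up, looking along -z (the intrinsics and any distortion apply to the point x, -y, -z); pixel columns grow to the right and rows downward; lengths in mm; the calibration is good to about 2 mm. A picture is of the moment at which its call begins. There is no depth.
- sign_off(): hands the job in, once; it reports no verdict.
Trained networks look in the newest picture that a camera, given by its name, has taken for a name from the list of things; names that differ only in an ending like _2 or _b are one class to them, and where a whole thing is asked for, a point or a joint stands for the part that bears it (a point fixed in the world has none). Each returns a list of dicts, best first, with "confidence" (0 to 1); they miss things now and then, are a little off and sometimes report something else, mostly with a low value. They report only what shows in the picture. A call takes as long as a camera call. They do not tell look-alikes from the thing itself.
- boxes_of(camera, target): "bbox" ([left, top, right, bottom] in pixels, round what is visible of it).
The state is a dict: "time": time; "joint_pos": joint angles; "qd": joint speeds; "joint_efforts": joint torques, N m; "eef_pos": TCP position; "ee_rot": TCP orientation; "force": force on the tool from outside, world axes, zero at the start; "moment": the same for the moment, N m; "finger_gap": opening from 0.0 (shut) to 1.0 (fully open).
Only numpy, scipy, OpenCV 4.12 (cv2) and the standard library are available. Lean on these libraries where they do the work, as an engineer would, in place of code of your own. Each camera call takes 0.05 s, during which the arm holds its last target. There are 200 camera calls.

## Task

Put the four thread plug gauges back on the maple gauge shelf in order of size, one standing upright in the middle of each cork pad: the smallest on the pad next to the red bumper, then each larger one in turn, with the largest at the black bumper's end. They are precision tools, so set each one down gently without dropping it or tipping it over, and do not knock over the torch that stands among them.

Things in the scene. Friction and masses are not known exactly. Their poses are not given: they have to be found in the camera images.
- gauge_half: the smallest of four thread plug gauges, standing upright, loose: a ridged steel plug 21 mm in diameter and 20 mm high below, and on it an upright round knurled brass handle 14 mm in diameter up to the top, 78 mm above the foot; about 100 g. Origin: centre of the underside; z up along the handle. It is round, so its yaw means nothing
- gauge_one: the second smallest of four thread plug gauges, standing upright, loose: a ridged steel plug 33 mm in diameter and 23 mm high below, and on it an upright round knurled brass handle 17 mm in diameter up to the top, 86 mm above the foot; about 220 g. Origin: centre of the underside; z up along the handle. It is round, so its yaw means nothing
- gauge_one_half: the second largest of four thread plug gauges, standing upright, loose: a ridged steel plug 48 mm in diameter and 25 mm high below, and on it an upright round knurled brass handle 20 mm in diameter up to the top, 96 mm above the foot; about 440 g. Origin: centre of the underside; z up along the handle. It is round, so its yaw means nothing
- gauge_two: the largest of four thread plug gauges, standing upright, loose: a ridged steel plug 60 mm in diameter and 27 mm high below, and on it an upright round knurled brass handle 23 mm in diameter up to the top, 104 mm above the foot; about 700 g. Origin: centre of the underside; z up along the handle. It is round, so its yaw means nothing
- pad_a: one of four alike round cork pads, 66 mm in diameter and 3 mm thick, fixed in one straight row, 85 mm apart, on a low maple shelf whose top is 45 mm above the bench (the shelf is 130 mm deep, with a lip along the back that stands 10 mm above its top, its inner face 65 mm behind the pads' centre line). Origin: centre of the pad's underside, on the shelf's top. The letter in the name says nothing about its place in the row
- pad_b: one of four alike round cork pads, 66 mm in diameter and 3 mm thick, fixed in one straight row, 85 mm apart, on a low maple shelf whose top is 45 mm above the bench (the shelf is 130 mm deep, with a lip along the back that stands 10 mm above its top, its inner face 65 mm behind the pads' centre line). Origin: centre of the pad's underside, on the shelf's top. The letter in the name says nothing about its place in the row
- pad_c: one of four alike round cork pads, 66 mm in diameter and 3 mm thick, fixed in one straight row, 85 mm apart, on a low maple shelf whose top is 45 mm above the bench (the shelf is 130 mm deep, with a lip along the back that stands 10 mm above its top, its inner face 65 mm behind the pads' centre line). Origin: centre of the pad's underside, on the shelf's top. The letter in the name says nothing about its place in the row
- pad_d: one of four alike round cork pads, 66 mm in diameter and 3 mm thick, fixed in one straight row, 85 mm apart, on a low maple shelf whose top is 45 mm above the bench (the shelf is 130 mm deep, with a lip along the back that stands 10 mm above its top, its inner face 65 mm behind the pads' centre line). Origin: centre of the pad's underside, on the shelf's top. The letter in the name says nothing about its place in the row
- bumper_red: red rubber bumper, 48 mm in diameter and 20 mm high with a bolt in the middle, fixed on the shelf at one end of the row of pads, in line with them, 75 mm from the centre of the nearest pad (a black one is fixed at the other end; which end is red differs each time). Origin: centre of its underside, on the shelf's top
- torch: silver torch standing on its tail on the bench among the gauges, loose, 110 mm high, 36 mm across its head (top 30 mm) and 28 mm across its body, about 200 g. Origin: centre of the underside; z up
Not all that is in view belongs to the job. Leave any blue, pink or purple look-alike of the gauge_half alone.

How it is judged (in metres and radians):
At the end, for the whole second after the job is handed in: Each of the four gauges stands released and at rest on its own cork pad, within 12 mm of the pad's centre and within 0.08 rad of upright, in order of size along the row from the smallest next to the red bumper to the largest farthest from it; the torch still stands (within 0.2 rad of upright) ((horizontal distance between gauge_half and pad_a below 0.012 m or horizontal distance between gauge_half and pad_b below 0.012 m or horizontal distance between gauge_half and pad_c below 0.012 m or horizontal distance between gauge_half and pad_d below 0.012 m) and horizontal distance between gauge_half and bumper_red between 0.04 and 0.11 m and height (world z) of gauge_half between 0.045 and 0.052 m and angle between each of gauge_half, gauge_one, gauge_one_half, gauge_two's own z axis and vertical below 0.08 rad and linear speed of each of gauge_half, gauge_one, gauge_one_half, gauge_two below 0.02 m/s and (horizontal distance between gauge_one and pad_a below 0.012 m or horizontal distance between gauge_one and pad_b below 0.012 m or horizontal distance between gauge_one and pad_c below 0.012 m or horizontal distance between gauge_one and pad_d below 0.012 m) and horizontal distance between gauge_one and bumper_red between 0.125 and 0.195 m and height (world z) of gauge_one between 0.045 and 0.052 m and (horizontal distance between gauge_one_half and pad_a below 0.012 m or horizontal distance between gauge_one_half and pad_b below 0.012 m or horizontal distance between gauge_one_half and pad_c below 0.012 m or horizontal distance between gauge_one_half and pad_d below 0.012 m) and horizontal distance between gauge_one_half and bumper_red between 0.21 and 0.28 m and height (world z) of gauge_one_half between 0.045 and 0.052 m and (horizontal distance between gauge_two and pad_a below 0.012 m or horizontal distance between gauge_two and pad_b below 0.012 m or horizontal distance between gauge_two and pad_c below 0.012 m or horizontal distance between gauge_two and pad_d below 0.012 m) and horizontal distance between gauge_two and bumper_red between 0.295 and 0.365 m and height (world z) of gauge_two between 0.045 and 0.052 m and angle between torch's own z axis and vertical below 0.2 rad); the robot touches nothing.
It fails at once if a gauge is tipped over (its axis more than 0.5 rad off upright) (angle between any of gauge_half, gauge_one, gauge_one_half, gauge_two's own z axis and vertical above 0.5 rad).
It fails at once if a gauge is dropped or flung (faster than 0.6 m/s while the fingers do not hold it: a fall of about 18 mm) ((linear speed of gauge_half above 0.6 m/s and contact force between the fingers and gauge_half below 0.1 N) or (linear speed of gauge_one above 0.6 m/s and contact force between the fingers and gauge_one below 0.1 N) or (linear speed of gauge_one_half above 0.6 m/s and contact force between the fingers and gauge_one_half below 0.1 N) or (linear speed of gauge_two above 0.6 m/s and contact force between the fingers and gauge_two below 0.1 N)).
It fails at once if the torch is knocked over (more than 0.5 rad off upright) (angle between torch's own z axis and vertical above 0.5 rad).
It also fails if it takes over 99 s, if anything falls off the work surface, if the arm or the gripper's body presses on something with over 40 N, if the wrist force passes 120 N, or if a joint passes its speed limit or range.

## Working session

There is one attempt and no reset: what is moved stays moved. The work goes in short steps, Python scripts to look and compute and a shell command to move; the robot and the scene stay as the last step left them, time stands still between calls to the robot, and variables do not carry over. Pictures are saved under pics/ and viewed, about 12 in all and at most 16, crops included, and the job is handed in when it is done.

```bash
ls; mkdir -p pics
python3 - <<'E'
from cell import *
import cv2
print(sense())
for n in ("top","side"):
    im=get_image(n); cv2.imwrite(f"pics/{n}0.png",im["frame"][:,:,::-1])
    print({k:v for k,v in im.items() if k!="frame"})
    for t in ("gauge_half","gauge_one","gauge_one_half","gauge_two","pad_a","bumper_red","torch"):
        print(n,t,[(np.round(b["bbox"]).tolist() if 0 else [round(float(x)) for x in b["bbox"]],round(float(b["confidence"]),2)) for b in boxes_of(n,t)])
E
```

```text
pics
{'time': 0.0, 'joint_pos': array([ 1.16958164e+00,  3.53643225e-01,  1.63415347e+00, -1.43061767e-05,
        1.15519968e+00, -2.37404709e-03]), 'qd': array([ 7.27000925e-04, -7.78418854e-04, -3.88269529e-05,  1.38264975e-04,
        9.35124233e-05,  1.80191722e-05]), 'joint_efforts': array([-4.00579120e-05, -6.05241466e+01, -3.42060363e+01,  8.15049276e-06,
        9.39961028e-03,  3.76775245e-05]), 'eef_pos': array([242.51777326, 575.50085152, 230.55648482]), 'ee_rot': array([-6.22290944e-01, -3.07906911e+00,  2.16415431e-03]), 'force': array([ 0.22475171, -0.48329592, -0.2417341 ]), 'moment': array([-0.01569818,  0.02384048,  0.01377876]), 'finger_gap': 1.0019453827435076}
{'fov_y': 50.64595796393385, 'cx': 331.3349024239669, 'cy': 202.25478084787247, 'dist_coeffs': array([0.02456554, 0.        , 0.        , 0.        , 0.        ]), 'xyz': array([ 347.67728332,    1.35952742, 1248.97081544]), 'orientation': array([ 0.13982673, -0.13612136, -1.57259313])}
top gauge_half [([201, 197, 213, 206], 0.65), ([229, 220, 239, 226], 0.52), ([217, 202, 230, 214], 0.45), ([202, 221, 216,
[... 547 characters left out ...]
coeffs': array([0.03285702, 0.        , 0.        , 0.        , 0.        ]), 'xyz': array([145.88047936, 963.81729807, 674.2792512 ]), 'orientation': array([ 0.30619945, -1.38215434, -2.42384276])}
side gauge_half [([289, 293, 300, 326], 0.78), ([268, 259, 281, 289], 0.7), ([293, 252, 300, 287], 0.63), ([251, 268, 264, 301], 0.6), ([286, 272, 290, 304], 0.51)]
side gauge_one []
side gauge_one_half []
side gauge_two [([282, 208, 308, 223], 0.63), ([337, 225, 349, 245], 0.41)]
side pad_a [([283, 206, 305, 222], 0.6), ([294, 194, 315, 208], 0.56), ([316, 170, 334, 180], 0.42)]
side bumper_red [([323, 158, 336, 167], 0.58), ([311, 170, 335, 181], 0.39)]
side torch [([328, 238, 347, 282], 0.97)]
```

Run:
```python
import cv2
a=cv2.imread("pics/top0.png")[140:280,160:450]
cv2.imwrite("pics/topc.png",cv2.resize(a,None,fx=2.75,fy=2.75,interpolation=cv2.INTER_CUBIC))
```

```text
(no output)
```

View pics/topc.png

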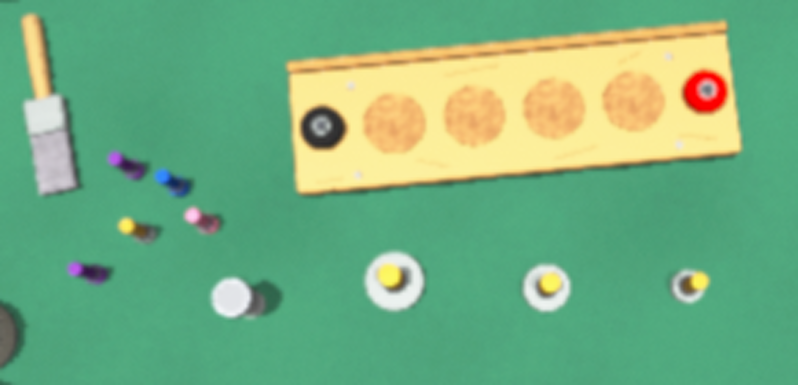

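View pics/side0.png

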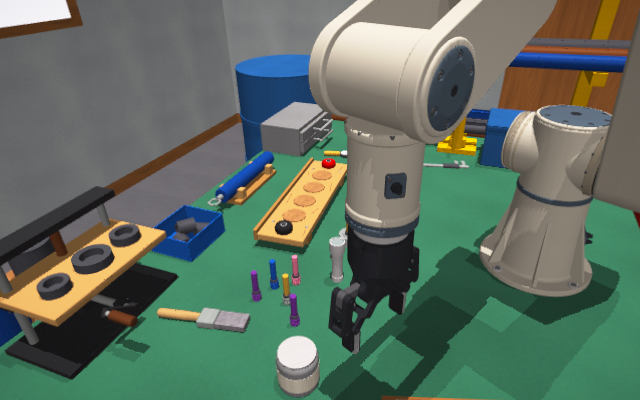

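The top crop shows the shelf with black at left (px ~278,186), red at right (~416,173). Four pads lie between them. On the bench are two (~303,242), one_half (~359,244), one (~411,244) and the torch (~244,248). 

gauge_half candidates:
- brass (205,222)
- purple (202,198)
- purple (187,238)
- blue (219,204)
- pink (230,220)

Only the brass one fits, because the coloured ones are the look-alikes. I'll confirm it with the wrist camera before reaching.

```bash
cat > h.py <<'E'
from cell import *
import cv2, numpy as np
from scipy.spatial.transform import Rotation as R
def K(im):
    f=im["frame"].shape[0]/2/np.tan(np.radians(im["fov_y"]/2))
    return np.array([[f,0,im["cx"]],[0,f,im["cy"]],[0,0,1.]])
def ray(im,uv,z):
    p=cv2.undistortPoints(np.array([[uv]],float),K(im),im["dist_coeffs"])[0,0]
    d=R.from_rotvec(im["orientation"]).apply([p[0],-p[1],-1]); c=im["xyz"]
    return c+d*(z-c[2])/d[2]
def proj(im,P):
    q=R.from_rotvec(im["orientation"]).inv().apply(np.array(P,float)-im["xyz"])
    q=np.array([[q[0],-q[1],-q[2]]])
    return cv2.projectPoints(q,np.zeros(3),np.zeros(3),K(im),im["dist_coeffs"])[0][0,0]
def togo(target,yaw=None):
    "shift in tool axes (m) to world target mm; turn about tool z (deg) to bring jaw axis (tool y) to world angle yaw (deg)"
    s=sense(); r=R.from_rotvec(s["ee_rot"])
    sh=r.inv().apply(np.array(target)-s["eef_pos"])/1000
    M=r.as_matrix(); a=np.degrees(np.arctan2(M[1,1],M[0,1]))
    # turn (tool frame) that makes the tool exactly vertical with jaw axis at yaw
    y=np.radians(a if yaw is None else yaw)
    c=[]
    for yy in (y,y+np.pi):
        Y=np.array([np.cos(yy),np.sin(yy),0]);Z=np.array([0,0,-1.]);T=np.c_[np.cross(Y,Z),Y,Z]
        c.append(np.degrees((r.inv()*R.from_matrix(T)).as_rotvec()))
    return np.round(sh,4),[np.round(v,2) for v in c],"jaw",round(a,1),"t",s["time"]
def save(im,name,box=None,f=1):
    a=im["frame"][:,:,::-1]
    if box: a=a[box[1]:box[3],box[0]:box[2]]
    cv2.imwrite("pics/"+name,cv2.resize(a,None,fx=f,fy=f,interpolation=cv2.INTER_CUBIC))
def yellow(im,lo=(22,110,90),hi=(35,255,255)):
    m=cv2.inRange(cv2.cvtColor(im["frame"],cv2.COLOR_RGB2HSV),lo,hi)
    n,_,st,ce=cv2.connectedComponentsWithStats(m)
    return [(ce[i].round(1),st[i].tolist()) for i in range(1,n) if st[i,4]>8]
E
python3 - <<'E'
from h import *
im=get_image("top")
hs=cv2.cvtColor(im["frame"],cv2.COLOR_RGB2HSV)
for n,uv in dict(two=(301,240),oh=(360,242),one=(414,242),half=(205,222),shelf=(300,200)).items(): print(n,hs[uv[1],uv[0]])
for c in yellow(im): print(c)
for n,b in dict(p1=(293,177,313,194),p2=(321,172,345,195),p3=(352,168,373,190),p4=(381,164,403,185)).items():
    print(n,ray(im,((b[0]+b[2])/2,(b[1]+b[3])/2),48).round(1))
print("pads by crop")
for u,v in ((394,123),(474,116),(554,108),(633,100)): print(ray(im,(u/2.75+160,v/2.75+140),48).round(1))
print("bl,red",ray(im,(322/2.75+160,127/2.75+140),65).round(1),ray(im,(705/2.75+160,91/2.75+140),65).round(1))
for n,(u,v,z) in dict(two=(389,275,104),oh=(551,282,96),one=(699,282,86),half=(125,227,78),torch=(232,297,110)).items():
    print(n,ray(im,(u/2.75+160,v/2.75+140),z).round(1))
for n,(u,v,z) in dict(two=(394,281,27),oh=(547,288,25),one=(689,286,23)).items():
    print("plug",n,ray(im,(u/2.75+160,v/2.75+140),z).round(1))
E
```

```text
two [ 29 153 252]
oh [ 29 156 252]
one [ 28 162 252]
half [ 28 161 251]
shelf [ 26  94 252]
(array([320.7,  13. ]), [302, 0, 37, 30, 949])
(array([139.7,  98.4]), [89, 76, 102, 44, 2524])
(array([390.8,  88. ]), [387, 87, 8, 3, 22])
(array([332.1,  89.5]), [329, 88, 7, 4, 24])
(array([392.1, 109.3]), [389, 107, 7, 5, 30])
(array([332.1, 110.6]), [329, 109, 7, 4, 25])
(array([ 18.9, 145.1]), [10, 136, 20, 18, 306])
(array([638. , 141.9]), [636, 136, 4, 14, 41])
(array([170.7, 151.1]), [170, 147, 3, 8, 14])
(array([471.6, 156.8]), [466, 148, 11, 20, 103])
(array([409.5, 154.1]), [397, 153, 26, 3, 26])
(array([378.5, 157. ]), [374, 157, 10, 1, 10])
(array([389.1, 159.2]), [384, 156, 12, 8, 39])
(array([367.5, 158. ]), [363, 158, 10, 1, 10])
(array([336., 161.]), [332, 161, 9, 1, 9])
(array([610.4, 171.5]), [608, 161, 5, 25, 53])
(array([313.5, 163. ]), [309, 163, 10, 1, 10])
(array([325., 162.]), [321, 162, 9, 1, 9])
(array([331.1, 164.9]), [321, 163, 21, 5, 43])
(array([409.4, 167.9]), [406, 163, 10, 12, 14])
(array([ 54.6, 175.4]), [53, 165, 5, 24, 56])
(array([386.3, 168.3]), [378, 1
[... 382 characters left out ...]
])
(array([301.5, 240. ]), [298, 236, 8, 9, 53])
(array([413.8, 241.9]), [411, 239, 7, 7, 35])
(array([359.5, 242.8]), [356, 240, 8, 7, 41])
(array([567.9, 305. ]), [540, 279, 90, 54, 2118])
(array([603.1, 318.2]), [582, 313, 50, 18, 240])
p1 [610.7  85.6  48. ]
p2 [616.1  -1.6  48. ]
p3 [628.9 -87.6  48. ]
p4 [ 641.8 -173.9   48. ]
pads by crop
[613.   84.8  48. ]
[6.2e+02 2.0e-01 4.8e+01]
[628.1 -84.6  48. ]
[ 636.3 -168.4   48. ]
bl,red [605.5 158.6  65. ] [ 641.3 -241.5   65. ]
two [447.5  85.  104. ]
oh [440.3 -74.9  96. ]
one [ 440.3 -223.1   86. ]
half [500.3 354.6  78. ]
torch [426.6 237.6 110. ]
plug two [447.9  85.3  27. ]
plug oh [439.7 -75.3  25. ]
plug one [ 441.1 -224.6   23. ]
```

Run:
```python
from h import *
print(togo((500.3,354.6,200),60))
```

```text
(array([-0.3233, -0.104 ,  0.0313]), [array([ 0.01, -0.  ,  7.15]), array([ 0.0000e+00,  1.0000e-02, -1.7285e+02])], 'jaw', np.float64(67.2), 't', 0.85)
```

```bash
python3 -m crank '[[-0.323,-0.104,0.031,0,0,7,0],[-0.323,-0.104,0.031,0,0,7,0],[-0.323,-0.104,0.031,0,0,7,0],[-0.323,-0.104,0.031,0,0,7,0],[-0.323,-0.104,0.031,0,0,7,0],[-0.323,-0.104,0.031,0,0,7,0],[-0.323,-0.104,0.031,0,0,7,0],[-0.323,-0.104,0.031,0,0,7,0],[-0.323,-0.104,0.031,0,0,7,0],[-0.323,-0.104,0.031,0,0,7,0]]' 30
python3 - <<'E'
from h import *
im=get_image("wrist"); save(im,"w1.png")
print(im["xyz"],togo((500.3,354.6,36)),sense()["eef_pos"],sense()["finger_gap"])
print(proj(im,(500.3,354.6,78)),proj(im,(500.3,354.6,20)))
for c in yellow(im): print(c)
E
```

```text
time: 2.1
eef_pos: [499.3, 355.5, 200.5]
ee_rot: [0.807, 3.036, 0.0]
force: [0.0, -1.0, 0.3]
finger_gap: 0.501
[441.09844846 389.63163829 341.92369765] (array([-0.0011, -0.0003,  0.1645]), [array([ 0.01,  0.  , -0.  ]), array([ 1.0e-02, -2.0e-02,  1.8e+02])], 'jaw', np.float64(60.2), 't', 2.15) [499.42426826 355.40452343 200.46126871] 0.503647795731649
[317.84831895 195.30913769] [318.03840784 182.49975431]
(array([ 63.2, 284.6]), [52, 277, 19, 19, 41])
```

View pics/w1.png

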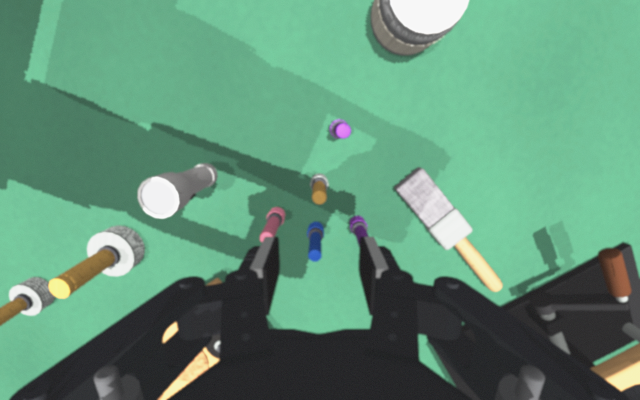

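The wrist picture confirms brass gauge_half at (319,196) with its foot at (319,182), within 1–2 px of my prediction. Pink (270,225), blue (315,250), purple (358,228) and purple (342,130) are the look-alikes, and all of them clear the jaws.

```bash
python3 -m crank '[[0.001,0,0.06,0,0,0,0],[0.001,0,0.11,0,0,0,0],[0.001,0,0.145,0,0,0,0],[0.001,0,0.164,0,0,0,0],[0.001,0,0.164,0,0,0,0],[0.001,0,0.164,0,0,0,-0.4],[0.001,0,0.164,0,0,0,-1],[0.001,0,0.164,0,0,0,-1],[0.001,0,0.164,0,0,0,-1],[0.001,0,0.164,0,0,0,-1]]' 30; python3 -c "
from h import *
print(togo((636,-169,200)))"
```

```text
time: 3.4
eef_pos: [499.6, 356.7, 38.0]
ee_rot: [0.807, 3.034, 0.004]
force: [-0.4, 0.1, 7.1]
finger_gap: 0.15
(array([-0.3797, -0.388 , -0.1626]), [array([ 0.16,  0.07, -0.  ]), array([ 1.0e-01, -2.5e-01,  1.8e+02])], 'jaw', np.float64(60.2), 't', 3.4)
```

```bash
python3 -m crank '[[0,0,-0.02,0,0,0,-1],[0,0,-0.06,0,0,0,-1],[0,0,-0.1,0,0,0,-1],[0,0,-0.12,0,0,0,-1],[0,0,-0.12,0,0,0,-1]]' 40
python3 - <<'E'
from h import *
im=get_image("wrist"); save(im,"w2.png",(160,100,480,360),2)
print(togo((636,-169,170)),sense()["force"])
E
```

```text
time: 4.03
eef_pos: [500.3, 357.2, 161.0]
ee_rot: [0.806, 3.031, 0.009]
force: [-0.1, 0.0, -1.4]
finger_gap: 0.153
(array([-0.3795, -0.3884, -0.0117]), [array([ 0.26,  0.12, -0.  ]), array([  0.18,  -0.41, 180.  ])], 'jaw', np.float64(60.2), 't', 4.075) [-0.39909728 -0.01144015 -1.29617247]
```

View pics/w2.png

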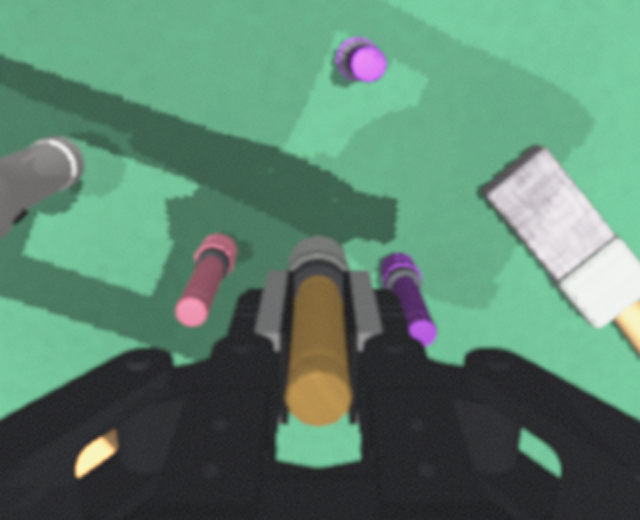

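```bash
python3 -m crank '[[-0.02,-0.02,-0.012,0,0,0,-1],[-0.05,-0.05,-0.012,0,0,0,-1],[-0.09,-0.09,-0.012,0,0,0,-1],[-0.13,-0.133,-0.012,0,0,0,-1],[-0.17,-0.174,-0.012,0,0,0,-1],[-0.21,-0.215,-0.012,0,0,0,-1],[-0.25,-0.256,-0.012,0,0,0,-1],[-0.29,-0.297,-0.012,0.2,0.1,0,-1],[-0.33,-0.338,-0.012,0.2,0.1,0,-1],[-0.36,-0.368,-0.012,0.2,0.1,0,-1],[-0.38,-0.388,-0.012,0.2,0.1,0,-1],[-0.38,-0.388,-0.012,0.2,0.1,0,-1]]'
python3 - <<'E'
from h import *
im=get_image("wrist"); save(im,"w3.png")
print(togo((636,-169,90)),sense()["eef_pos"],sense()["force"],sense()["finger_gap"])
for p in ((612.7,85.0,48),(620.5,.3,48),(628.2,-84.3,48),(636,-169,48)): print(p,proj(im,p).round(1))
for b in boxes_of("wrist","pad_a"): print(b["bbox"],b["confidence"])
E
```

```text
time: 5.58
eef_pos: [636.0, -170.7, 168.7]
ee_rot: [-0.811, -3.034, -0.001]
force: [-0.2, 0.3, -0.7]
finger_gap: 0.149
(array([-0.0003,  0.0004,  0.0788]), [array([ 0.04, -0.12,  0.  ]), array([ 1.9e-01,  6.0e-02, -1.8e+02])], 'jaw', np.float64(60.1), 't', 5.625) [ 635.6850678  -169.37822141  168.80307479] [-0.18966499  0.14932882 -1.64647541] 0.15229265508799397
(612.7, 85.0, 48) [564.3  27.3]
(620.5, 0.3, 48) [479.7  84.8]
(628.2, -84.3, 48) [397.1 141. ]
(636, -169, 48) [319.7 193.7]
[288.1, 161.7, 357.3, 225.6] 0.73
[528.1, 2.4, 602.3, 69.9] 0.66
[444.1, 45.9, 518.3, 124.3] 0.57
```

View pics/w3.png

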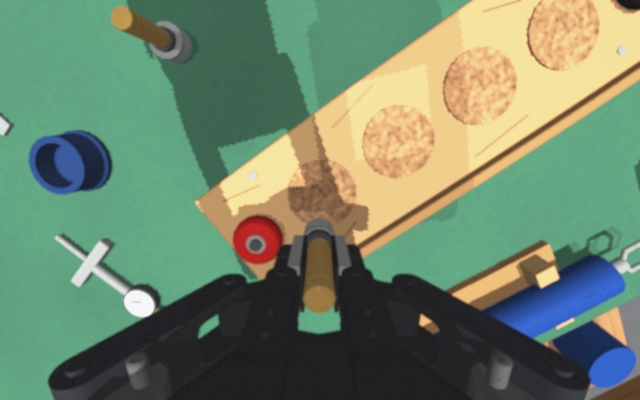

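The pads at (322,193), (398,142), (480,86) and (565,33) match my predictions within a few px, and red is beside the near pad at (258,240). Now lowering.

```bash
python3 -m crank '[[0,0,0.03,0,0,0,-1],[0,0,0.055,0,0,0,-1],[0,0,0.07,0,0,0,-1],[0,0,0.076,0,0,0,-1],[0,0,0.076,0,0,0,-1]]'; python3 -m crank '[[0,0,0.002,0,0,0,-1],[0,0,0.004,0,0,0,-1],[0,0,0.006,0,0,0,-1],[0,0,0.006,0,0,0,-1]]'
```

```text
time: 6.3
eef_pos: [635.7, -168.1, 93.2]
ee_rot: [-0.807, -3.034, -0.002]
force: [-1.0, -0.3, -0.4]
finger_gap: 0.152
time: 6.8
eef_pos: [635.6, -168.1, 87.1]
ee_rot: [-0.807, -3.034, -0.002]
force: [0.3, 1.7, -1.0]
finger_gap: 0.151
```

```bash
python3 -m crank '[[0,0,0.001,0,0,0,-1],[0,0,0.002,0,0,0,-1],[0,0,0.002,0,0,0,-1]]';python3 -c "
from h import *
print(sense()['force'],sense()['eef_pos'])"
```

```text
time: 7.18
eef_pos: [635.8, -168.2, 86.1]
ee_rot: [-0.808, -3.035, -0.002]
force: [-3.7, 0.1, 7.8]
finger_gap: 0.152
[-3.6750741   0.1238694   7.82909338] [ 635.80524674 -168.17631909   86.07025011]
```

Contact made. Releasing and rising.

```bash
python3 -m crank '[[0,0,0,0,0,0,-0.5],[0,0,0,0,0,0,-0.2],[0,0,0,0,0,0,0],[0,0,-0.01,0,0,0,0],[0,0,-0.04,0,0,0,0],[0,0,-0.09,0,0,0,0],[0,0,-0.13,0,0,0,0],[0,0,-0.13,0,0,0,0]]'
python3 - <<'E'
from h import *
im=get_image("wrist"); save(im,"w4.png")
print(proj(im,(636,-169,126)),proj(im,(636,-169,48)))
print(togo((440.6,-223.5,200)),sense()["eef_pos"])
E
```

```text
time: 8.18
eef_pos: [638.1, -169.0, 220.8]
ee_rot: [0.806, 3.03, 0.002]
force: [-0.3, 0.1, -0.5]
finger_gap: 0.501
[316.54013223 199.32258034] [316.9339505  180.33697159]
(array([ 0.1431, -0.1452,  0.0178]), [array([ 0.1 ,  0.11, -0.  ]), array([ 1.7e-01, -1.6e-01,  1.8e+02])], 'jaw', np.float64(60.2), 't', 8.225) [ 636.84925487 -168.65514697  218.35420993]
```

View pics/w4.png

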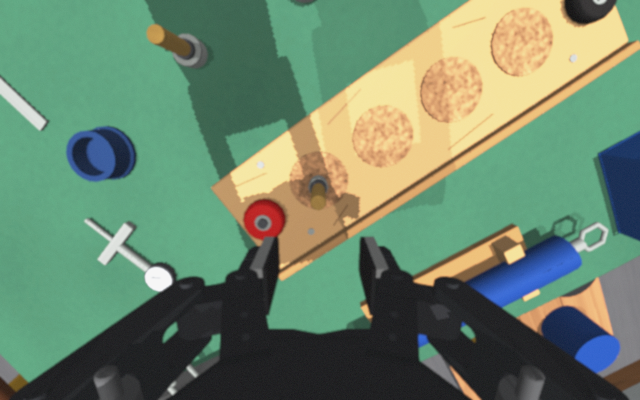

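gauge_half stands on its pad at (317,185). Next is gauge_one.

```bash
python3 -m crank '[[0.05,-0.05,0.018,0,0,0,0],[0.1,-0.1,0.018,0,0,0,0],[0.143,-0.145,0.018,0,0,0,0],[0.143,-0.145,0.018,0,0,0,0],[0.143,-0.145,0.07,0,0,0,0],[0.143,-0.145,0.12,0,0,0,0],[0.143,-0.145,0.12,0,0,0,0]]';python3 - <<'E'
from h import *
im=get_image("wrist")
print(proj(im,(440.6,-223.8,86)),proj(im,(440.6,-223.8,23)))
save(im,"w5.png")
print(togo((440.6,-223.8,41)),sense()["eef_pos"])
E
```

```text
time: 9.1
eef_pos: [438.7, -221.9, 94.7]
ee_rot: [-0.807, -3.031, -0.005]
force: [-0.3, -0.4, 1.0]
finger_gap: 0.499
[316.33204931 248.07779276] [316.93399856 213.88072142]
(array([-0.0009, -0.0009,  0.0558]), [array([ 0.1 , -0.12,  0.  ]), array([ 1.9e-01,  1.6e-01, -1.8e+02])], 'jaw', np.float64(60.2), 't', 9.15) [ 440.31156259 -222.68063435   96.79365699]
```

View pics/w5.png

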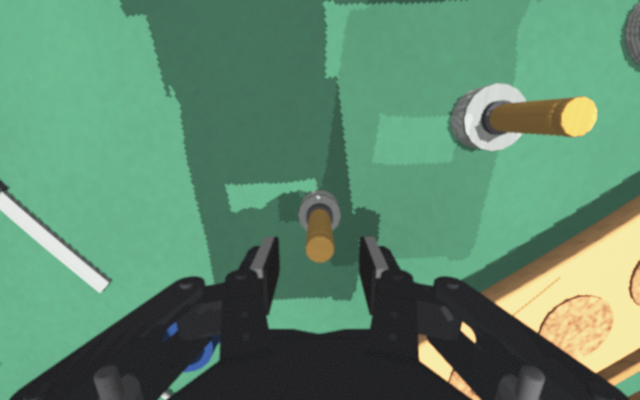

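The gauge_one handle top is at (319,250), between the jaws and on prediction.

```bash
python3 -m crank '[[-0.001,-0.001,0.03,0,0,0,0],[-0.001,-0.001,0.05,0,0,0,0],[-0.001,-0.001,0.056,0,0,0,0],[-0.001,-0.001,0.056,0,0,0,-0.3],[-0.001,-0.001,0.056,0,0,0,-1],[-0.001,-0.001,0.056,0,0,0,-1],[-0.001,-0.001,0.056,0,0,0,-1],[-0.001,-0.001,0.056,0,0,0,-1]]' 40; python3 -m crank '[[0,0,-0.01,0,0,0,-1],[0,0,-0.05,0,0,0,-1],[0,0,-0.1,0,0,0,-1],[0,0,-0.13,0,0,0,-1],[0,0,-0.13,0,0,0,-1]]';python3 - <<'E'
from h import *
print(togo((628.2,-84.3,170)),sense()["eef_pos"],sense()["force"])
E
```

```text
time: 10.15
eef_pos: [441.6, -224.4, 42.0]
ee_rot: [0.808, 3.035, 0.003]
force: [-0.9, 0.8, 7.4]
finger_gap: 0.191
time: 10.78
eef_pos: [442.8, -225.3, 174.8]
ee_rot: [0.806, 3.03, 0.001]
force: [0.1, 0.1, -2.6]
finger_gap: 0.189
(array([-0.0908,  0.2145,  0.0058]), [array([ 0.12,  0.31, -0.  ]), array([  0.48,  -0.19, 180.  ])], 'jaw', np.float64(60.2), 't', 10.775) [ 442.7956835  -225.28795592  174.84033644] [ 0.07224427  0.13921126 -2.59341527]
```

```bash
python3 -m crank '[[-0.01,0.02,0.004,0,0,0,-1],[-0.03,0.07,0.004,0,0,0,-1],[-0.05,0.12,0.004,0,0,0,-1],[-0.07,0.17,0.004,0.1,0.3,0,-1],[-0.085,0.2,0.004,0.1,0.3,0,-1],[-0.091,0.2145,0.004,0.1,0.3,0,-1],[-0.091,0.2145,0.004,0.1,0.3,0,-1],[-0.091,0.2145,0.004,0.1,0.3,0,-1]]'; python3 -c "
from h import *
print(togo((628.2,-84.3,96)),sense()['eef_pos'])"
```

```text
time: 11.78
eef_pos: [627.0, -85.1, 171.3]
ee_rot: [-0.808, -3.034, 0.0]
force: [-1.0, 0.5, -1.3]
finger_gap: 0.188
(array([-0.0007,  0.0013,  0.0753]), [array([-0.03, -0.07, -0.  ]), array([-1.1e-01,  5.0e-02,  1.8e+02])], 'jaw', np.float64(60.2), 't', 11.775) [627.00186563 -85.09309134 171.27067293]
```

```bash
python3 -m crank '[[-0.0005,0.001,0.03,0,0,0,-1],[-0.0005,0.001,0.055,0,0,0,-1],[-0.0005,0.001,0.07,0,0,0,-1],[-0.0005,0.001,0.075,0,0,0,-1],[-0.0005,0.001,0.075,0,0,0,-1]]'; python3 -m crank '[[0,0,0.002,0,0,0,-1],[0,0,0.004,0,0,0,-1],[0,0,0.006,0,0,0,-1],[0,0,0.007,0,0,0,-1],[0,0,0.007,0,0,0,-1]]'
```

```text
time: 12.4
eef_pos: [627.9, -84.8, 96.6]
ee_rot: [-0.809, -3.035, 0.0]
force: [-1.1, 0.5, -1.3]
finger_gap: 0.189
time: 13.02
eef_pos: [628.1, -84.7, 90.1]
ee_rot: [-0.809, -3.035, 0.0]
force: [-0.7, 0.1, 3.5]
finger_gap: 0.185
```

```bash
python3 -m crank '[[0,0,0.0005,0,0,0,-0.5],[0,0,0.0005,0,0,0,-0.2],[0,0,0.0005,0,0,0,0],[0,0,-0.01,0,0,0,0],[0,0,-0.04,0,0,0,0],[0,0,-0.09,0,0,0,0],[0,0,-0.11,0,0,0,0],[0,0,-0.11,0,0,0,0]]'
python3 - <<'E'
from h import *
im=get_image("wrist"); save(im,"w6.png")
print(proj(im,(628.2,-84.3,134)),proj(im,(628.2,-84.3,48)))
print(togo((440,-75.1,190)),sense()["eef_pos"])
E
```

```text
time: 14.02
eef_pos: [629.4, -84.9, 202.6]
ee_rot: [0.808, 3.032, 0.001]
force: [-0.3, -0.0, 0.5]
finger_gap: 0.498
[317.77507028 209.43452226] [318.01259391 184.69932015]
(array([ 0.1682, -0.0854,  0.0107]), [array([ 0.02,  0.04, -0.  ]), array([ 7.0e-02, -3.0e-02,  1.8e+02])], 'jaw', np.float64(60.2), 't', 14.075) [628.40787208 -84.75863023 200.8154226 ]
```

View pics/w6.png

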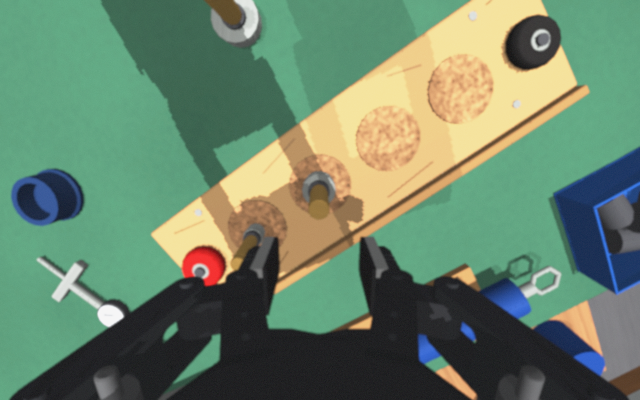

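Half (255,235) and one (318,190) stand on their pads. Next is one_half.

```bash
python3 -m crank '[[0.05,-0.025,0.01,0,0,0,0],[0.1,-0.05,0.01,0,0,0,0],[0.15,-0.076,0.01,0,0,0,0],[0.168,-0.085,0.01,0,0,0,0],[0.168,-0.085,0.05,0,0,0,0],[0.168,-0.085,0.09,0,0,0,0],[0.168,-0.085,0.09,0,0,0,0]]';python3 - <<'E'
from h import *
im=get_image("wrist")
print(proj(im,(440,-75.1,96)),proj(im,(440,-75.1,25)),proj(im,(447.6,85.2,27)))
save(im,"w7.png")
print(togo((440,-75.1,45)),sense()["eef_pos"])
E
```

```text
time: 14.95
eef_pos: [437.3, -74.4, 107.8]
ee_rot: [-0.807, -3.029, 0.001]
force: [-0.6, -0.2, 0.7]
finger_gap: 0.5
[318.90203562 245.93048425] [319.13947428 209.81647599] [506.8758763  118.64819686]
(array([-0.0015,  0.0002,  0.0644]), [array([-0.07, -0.2 , -0.  ]), array([-3.1e-01,  1.1e-01,  1.8e+02])], 'jaw', np.float64(60.2), 't', 15.0) [438.85946433 -74.62280065 109.45229223]
```

View pics/w7.png

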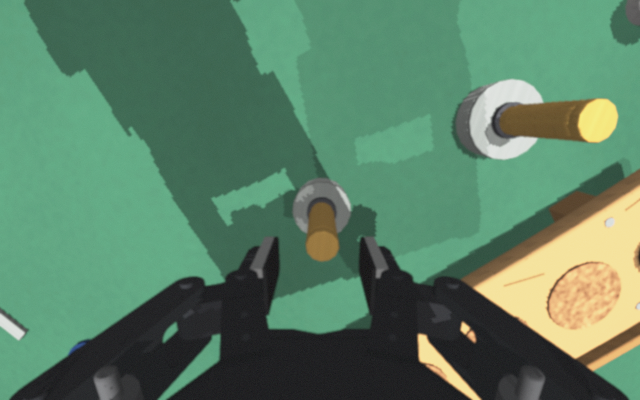

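The one_half handle top is at (322,246), on prediction.

```bash
python3 -m crank '[[-0.001,0.001,0.03,0,0,0,0],[-0.001,0.001,0.055,0,0,0,0],[-0.001,0.001,0.064,0,0,0,0],[-0.001,0.001,0.064,0,0,0,-0.3],[-0.001,0.001,0.064,0,0,0,-1],[-0.001,0.001,0.064,0,0,0,-1],[-0.001,0.001,0.064,0,0,0,-1],[-0.001,0.001,0.064,0,0,0,-1]]' 60; python3 -m crank '[[0,0,-0.01,0,0,0,-1],[0,0,-0.05,0,0,0,-1],[0,0,-0.1,0,0,0,-1],[0,0,-0.13,0,0,0,-1],[0,0,-0.13,0,0,0,-1]]';python3 - <<'E'
from h import *
print(togo((620.5,0.3,174)),sense()["eef_pos"],sense()["force"])
E
```

```text
time: 16.0
eef_pos: [440.8, -74.3, 46.6]
ee_rot: [-0.809, -3.034, 0.0]
force: [-0.2, 0.2, 7.2]
finger_gap: 0.22
time: 16.62
eef_pos: [442.5, -74.6, 179.1]
ee_rot: [0.808, 3.032, 0.001]
force: [0.5, -0.4, -4.2]
finger_gap: 0.219
(array([-0.1171,  0.1536,  0.0057]), [array([ 0.07,  0.19, -0.  ]), array([ 2.9e-01, -1.1e-01,  1.8e+02])], 'jaw', np.float64(60.2), 't', 16.625) [442.49918711 -74.62422277 179.08579131] [ 0.53162991 -0.42647114 -4.15718205]
```

```bash
python3 -m crank '[[-0.015,0.02,0.005,0,0,0,-1],[-0.04,0.053,0.005,0,0,0,-1],[-0.07,0.092,0.005,0,0.2,0,-1],[-0.095,0.125,0.005,0,0.2,0,-1],[-0.11,0.145,0.005,0,0.2,0,-1],[-0.117,0.1535,0.005,0,0.2,0,-1],[-0.117,0.1535,0.005,0,0.2,0,-1],[-0.117,0.1535,0.005,0,0.2,0,-1]]'; python3 -c "
from h import *
print(togo((620.5,0.3,101)),sense()['eef_pos'])"
```

```text
time: 17.62
eef_pos: [619.0, -0.2, 174.1]
ee_rot: [-0.809, -3.034, -0.001]
force: [-0.1, -0.3, -3.3]
finger_gap: 0.217
(array([-0.0011,  0.0011,  0.0731]), [array([ 0.02, -0.09,  0.  ]), array([ 1.5e-01,  3.0e-02, -1.8e+02])], 'jaw', np.float64(60.1), 't', 17.625) [ 6.19043946e+02 -1.84362332e-01  1.74089313e+02]
```

```bash
python3 -m crank '[[-0.001,0.001,0.03,0,0,0,-1],[-0.001,0.001,0.055,0,0,0,-1],[-0.001,0.001,0.069,0,0,0,-1],[-0.001,0.001,0.073,0,0,0,-1],[-0.001,0.001,0.073,0,0,0,-1]]'; python3 -m crank '[[0,0,0.002,0,0,0,-1],[0,0,0.004,0,0,0,-1],[0,0,0.006,0,0,0,-1],[0,0,0.0065,0,0,0,-1],[0,0,0.0065,0,0,0,-1]]'
```

```text
time: 18.25
eef_pos: [620.5, 0.1, 101.6]
ee_rot: [-0.81, -3.035, -0.001]
force: [0.4, -0.2, -3.7]
finger_gap: 0.214
time: 18.88
eef_pos: [620.5, 0.2, 95.1]
ee_rot: [-0.809, -3.034, -0.001]
force: [-0.1, 0.9, -3.5]
finger_gap: 0.219
```

```bash
python3 -m crank '[[0,0,0.001,0,0,0,-1],[0,0,0.0015,0,0,0,-1],[0,0,0.0015,0,0,0,-1]]'
```

```text
time: 19.25
eef_pos: [620.8, 0.2, 94.6]
ee_rot: [-0.81, -3.035, -0.001]
force: [-3.1, -0.2, 6.3]
finger_gap: 0.217
```

```bash
python3 -m crank '[[0,0,0,0,0,0,-0.5],[0,0,0,0,0,0,-0.2],[0,0,0,0,0,0,0],[0,0,-0.01,0,0,0,0],[0,0,-0.04,0,0,0,0],[0,0,-0.09,0,0,0,0],[0,0,-0.11,0,0,0,0],[0,0,-0.11,0,0,0,0]]'
python3 - <<'E'
from h import *
print(togo((447.6,85.1,195)),sense()["eef_pos"])
E
```

```text
time: 20.25
eef_pos: [622.0, 0.1, 207.0]
ee_rot: [0.809, 3.032, 0.003]
force: [-0.6, 0.5, -0.4]
finger_gap: 0.504
(array([ 0.1936, -0.0132,  0.0114]), [array([ 0.16,  0.17, -0.  ]), array([  0.26,  -0.25, 180.  ])], 'jaw', np.float64(60.1), 't', 20.25) [6.22029541e+02 6.90665070e-02 2.07000752e+02]
```

```bash
python3 -m crank '[[0.05,-0.003,0.01,0,0,0,0],[0.1,-0.007,0.01,0,0,0,0],[0.15,-0.01,0.01,0,0,0,0],[0.193,-0.013,0.01,0,0,0,0],[0.193,-0.013,0.05,0,0,0,0],[0.193,-0.013,0.085,0,0,0,0],[0.193,-0.013,0.085,0,0,0,0]]';python3 - <<'E'
from h import *
im=get_image("wrist")
print(proj(im,(447.6,85.1,104)),proj(im,(447.6,85.1,27)))
save(im,"w8.png")
print(togo((447.6,85.1,50)),sense()["eef_pos"])
E
```

```text
time: 21.12
eef_pos: [445.8, 84.6, 118.9]
ee_rot: [-0.809, -3.033, 0.001]
force: [-0.4, -0.7, 0.4]
finger_gap: 0.499
[319.98239645 241.40381445] [319.81372388 204.5661101 ]
(array([-0.0001,  0.0005,  0.0704]), [array([ 0.02,  0.01, -0.  ]), array([ 1.0e-02, -4.0e-02,  1.8e+02])], 'jaw', np.float64(60.1), 't', 21.175) [447.23669174  84.7535452  120.35446754]
```

View pics/w8.png

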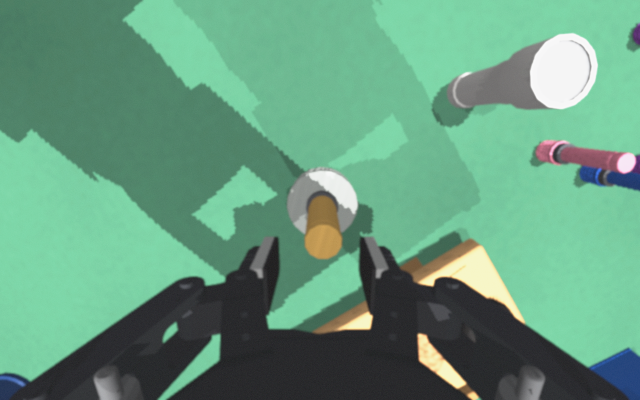

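The gauge_two handle top is at (323,241), about 1.5 mm off. The torch is well clear at (560,70).

```bash
python3 -m crank '[[0,0.0015,0.03,0,0,0,0],[0,0.0015,0.06,0,0,0,0],[0,0.0015,0.07,0,0,0,0],[0,0.0015,0.07,0,0,0,-0.3],[0,0.0015,0.07,0,0,0,-1],[0,0.0015,0.07,0,0,0,-1],[0,0.0015,0.07,0,0,0,-1],[0,0.0015,0.07,0,0,0,-1]]' 80; python3 -m crank '[[0,0,-0.01,0,0,0,-1],[0,0,-0.05,0,0,0,-1],[0,0,-0.1,0,0,0,-1],[0,0,-0.13,0,0,0,-1],[0,0,-0.13,0,0,0,-1]]';python3 - <<'E'
from h import *
print(togo((612.7,85,178)),sense()["eef_pos"],sense()["force"])
E
```

```text
time: 22.18
eef_pos: [448.7, 86.0, 51.4]
ee_rot: [0.809, 3.034, 0.001]
force: [-2.1, -3.8, 7.9]
finger_gap: 0.25
time: 22.8
eef_pos: [449.8, 86.3, 183.7]
ee_rot: [0.808, 3.029, 0.005]
force: [0.2, -0.4, -7.3]
finger_gap: 0.248
(array([-0.1419,  0.08  ,  0.0068]), [array([ 0.27,  0.3 , -0.  ]), array([  0.47,  -0.42, 180.  ])], 'jaw', np.float64(60.1), 't', 22.8) [449.75359997  86.33880343 183.69040399] [ 0.24533562 -0.36574998 -7.25601707]
```

```bash
python3 -m crank '[[-0.02,0.011,0.006,0,0,0,-1],[-0.05,0.028,0.006,0,0,0,-1],[-0.085,0.048,0.006,0.2,0.3,0,-1],[-0.115,0.065,0.006,0.2,0.3,0,-1],[-0.135,0.076,0.006,0.2,0.3,0,-1],[-0.142,0.08,0.006,0.2,0.3,0,-1],[-0.142,0.08,0.006,0.2,0.3,0,-1],[-0.142,0.08,0.006,0.2,0.3,0,-1]]'; python3 -c "
from h import *
print(togo((612.7,85,106)),sense()['eef_pos'])"
```

```text
time: 23.8
eef_pos: [611.4, 85.0, 178.1]
ee_rot: [-0.809, -3.034, -0.001]
force: [-0.6, -0.6, -7.2]
finger_gap: 0.249
(array([-0.0013,  0.0007,  0.0721]), [array([ 0.01, -0.09,  0.  ]), array([ 1.4e-01,  1.0e-02, -1.8e+02])], 'jaw', np.float64(60.1), 't', 23.8) [611.3748118   84.98303434 178.14471788]
```

```bash
python3 -m crank '[[-0.001,0.0005,0.03,0,0,0,-1],[-0.001,0.0005,0.055,0,0,0,-1],[-0.001,0.0005,0.068,0,0,0,-1],[-0.001,0.0005,0.072,0,0,0,-1],[-0.001,0.0005,0.072,0,0,0,-1]]'; python3 -m crank '[[0,0,0.002,0,0,0,-1],[0,0,0.004,0,0,0,-1],[0,0,0.006,0,0,0,-1],[0,0,0.0075,0,0,0,-1],[0,0,0.0075,0,0,0,-1]]'
```

```text
time: 24.42
eef_pos: [612.7, 85.1, 106.7]
ee_rot: [-0.809, -3.035, -0.001]
force: [0.3, 0.2, -5.8]
finger_gap: 0.251
time: 25.05
eef_pos: [612.7, 85.0, 99.6]
ee_rot: [-0.809, -3.035, -0.001]
force: [-2.1, -0.5, -0.4]
finger_gap: 0.25
```

Contact is beginning (−7 to −0.4 N).

```bash
python3 -m crank '[[0,0,0.0007,0,0,0,-1],[0,0,0.0007,0,0,0,-1],[0,0,0.0007,0,0,0,-0.4],[0,0,0.0007,0,0,0,-0.2],[0,0,0.0007,0,0,0,0],[0,0,-0.01,0,0,0,0],[0,0,-0.04,0,0,0,0],[0,0,-0.09,0,0,0,0],[0,0,-0.11,0,0,0,0],[0,0,-0.11,0,0,0,0]]'
python3 - <<'E'
from h import *
print(togo((420,-50,260)))
im=get_image("wrist"); save(im,"w9.png")
E
```

```text
time: 26.3
eef_pos: [614.0, 85.1, 212.0]
ee_rot: [0.809, 3.032, 0.004]
force: [-0.2, 0.4, 0.3]
finger_gap: 0.501
(array([ 0.1009, -0.2136, -0.0489]), [array([ 0.18,  0.14, -0.  ]), array([  0.22,  -0.29, 180.  ])], 'jaw', np.float64(60.1), 't', 26.3)
```

Backing away to a neutral spot and checking with the top camera.

```bash
python3 -m crank '[[0.02,-0.04,-0.05,0,0,0,0],[0.04,-0.085,-0.05,0,0,0,0],[0.07,-0.14,-0.05,0,0,0,0],[0.1,-0.2,-0.05,0,0,0,0],[0.1,-0.21,-0.05,0,0,0,0],[0.1,-0.21,-0.05,0,0,0,0]]'
python3 - <<'E'
from h import *
im=get_image("top"); save(im,"t2.png",(160,140,450,280),2.75)
for n,p,h in (("two",(612.7,85),104),("oh",(620.5,.3),96),("one",(628.2,-84.3),86),("half",(636,-169),78)):
    t=proj(im,(*p,48+h)); print(n,t.round(1), ((t-[160,140])*2.75).round(0))
    c=[c for c in yellow(im,(24,120,90)) if np.hypot(*(c[0]-t))<6]
    print([(k[0],k[1][4],ray(im,k[0],48+h).round(1)) for k in c])
E
```

```text
time: 27.1
eef_pos: [421.4, -47.8, 259.5]
ee_rot: [0.812, 3.035, 0.002]
force: [0.8, 0.6, 0.1]
finger_gap: 0.498
two [300.5 176.4] [386. 100.]
[(array([300.2, 176.1]), 54, array([613.6,  85.9, 152. ]))]
oh [332.3 174.1] [474.  94.]
[(array([332.2, 173.4]), 37, array([6.224e+02, 6.000e-01, 1.440e+02]))]
one [363.5 172. ] [560.  88.]
[(array([363.2, 172. ]), 19, array([628.3, -83.5, 134. ]))]
half [394.2 169.7] [644.  82.]
[(array([394.5, 168.5]), 16, array([ 639.5, -169.8,  126. ]))]
```

View pics/t2.png

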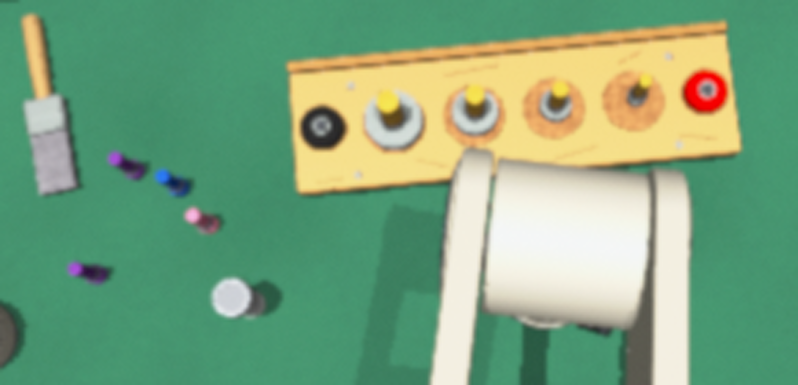

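View pics/w9.png

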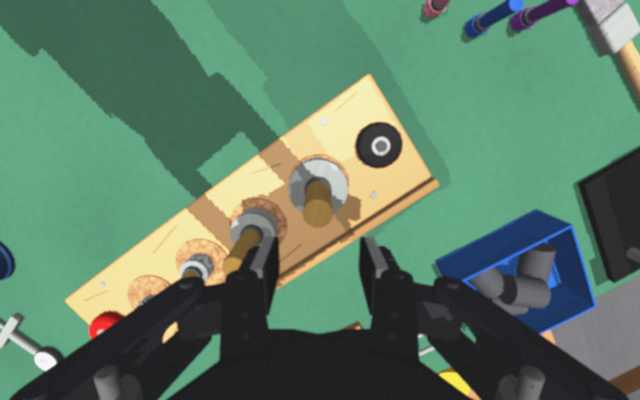

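The top view shows all four upright on their pads: two (393,120), one_half (475,110), one (556,103), half (637,96). The torch is standing at (232,297) and the gripper is clear. Handing in.

```bash
python3 -c "
from cell import *
print(sign_off())"
```

```text
the job is handed in; nothing more can be done
None
```

I moved all four gauges to the shelf in size order, from gauge_half at the red bumper to gauge_two at the black end. I handed the job in at about 27 s of the 99 s allowed. `sign_off()` gave no verdict.

Each gauge was lowered until the pad pushed back on it (a few newtons), and only then released.

- **Position:** in the last top picture the handle tops are about 1 to 4 mm from the pad centres I estimated. gauge_half is the farthest off, at about 3.5 mm, from a small blob of pixels. The limit is 12 mm.
- **Everything else:** the gauges look upright, the torch still stands, the look-alikes were not moved, and the gripper is clear.

No check failed. The only disagreements were 2–3 px (about 2 mm) between predicted and seen positions in the wrist pictures.

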